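Put the shoe-care things back in their own places

TASK

These shoe-care things are in each other's places: put the shoehorn flat, centred and lengthwise, on the oblong dark wooden board, the polish tin in the middle of the square white tile, the scent bottle upright in the middle of the round black rubber mat, and the shoe brush, bristles down and lengthwise, in the middle of the open wooden box. The grey felt mat is free for setting a thing aside on the way. Never let the bottle tip over.

Things in the scene. Friction and masses are not known exactly. Their poses are not given: they have to be found in the camera images.
- tin: Flat round shoe-polish tin of bare metal, 60 mm diameter, 24 mm high, about 0.1 kg. Origin: centre of its underside. At the start it lies flat in the open wooden box, with the shoehorn lying on top of it. Its z axis points up.
- horn: Plain steel shoehorn, a flat bar 8 mm thick and 143 mm long along its x axis. Its blade (from 12 mm before the origin to the rounded end at +62 mm) is 34 mm wide in y; its handle (to the rounded end at -81 mm) is 22 mm wide. Origin: underside, at the balance point. At the start it lies across the top of the tin (underside 30 mm above the table). About 0.06 kg. Its z axis points up.
- brush: Shoe brush lying bristles down: light wooden back 120 mm long (x) by 44 mm wide (y), from 26 to 46 mm above its underside, over a stiff black bristle block 108 by 36 mm, 27 mm high. Bristles are rigid. Origin: centre of the underside. At the start it lies on the round mat. About 0.16 kg. Its z axis points up.
- bottle: Upright square amber glass scent bottle: body 40 by 40 mm (sides along its x and y) and 62 mm high, round black cap 24 mm in diameter from 66 to 84 mm. Origin: centre of its underside. At the start it stands on the square tile. About 0.2 kg. Its z axis points up.
- box: Low open wooden box, fixed: outside 180 mm (x, its length) by 120 mm (y) by 28 mm high, walls and floor 6 mm thick (inside 168 by 108 mm, floor 6 mm above the table). Origin: centre of its underside, at table height. Home of the brush. Its z axis points up.
- round_mat: Flat round black rubber mat, fixed, 110 mm diameter, 4 mm thick. Origin: centre of its underside. Home of the bottle. Its z axis points up.
- tile: Flat square white ceramic tile, fixed, 100 by 100 mm, 6 mm thick. Origin: centre of its underside. Home of the tin. Its z axis points up.
- board: Flat oblong dark wooden board, fixed, 170 mm long (x) by 60 mm wide (y), 8 mm thick. Origin: centre of its underside. Empty at the start. Home of the shoehorn. Its z axis points up.
- felt: Flat oblong grey felt mat, fixed, 140 mm long (x) by 80 mm wide (y), 3 mm thick. Origin: centre of its underside. Empty at the start: a free spot for setting something aside. Its z axis points up.
Mind the look-alikes: they are no part of the job. Of the things like the bottle, leave any that is blue; of the rest the smaller one is meant.

How it is judged:
By the outcome, as a careful person would: the job done as asked, in the order asked, and still so for the second after the job is handed in, with the robot touching nothing.
It also fails if it takes over 136 s, if anything falls off the work surface, if the arm or the gripper's body presses on something with over 40 N, if the wrist force passes 120 N, or if a joint passes its speed limit or range.

ROBOT

A 6-joint arm with a two-finger parallel gripper is mounted at the origin on the work surface. World frame = base frame: x ahead of the robot, y to its left, z up, the work surface at z = 0. Lengths are in m, angles in rad, forces in N, time in s.
With the tool pointing down it reaches from about 0.35 to 0.85 m from the base axis. Payload 8.1 kg.
Tool frame: the origin (TCP) lies at the very end of the fingers, on their centre line; the grasp point (between the pads) lies 19 mm behind it; z points along the fingers, y is the line along which they close (so a half turn about z gives the same grasp; the last joint's range is limited). The gripper opens to 93 mm and grips with 3 to 60 N. Pads are 15 mm wide; open, the fingers measure 128 mm over their backs; the gripper's body (75 mm by 188 mm) begins 65 mm behind the grasp point.
Start: joints at [1.214, 0.13, 1.488, -0, 1.523, -0.085], TCP at [0.161, 0.578, 0.219] pointing down, gripper open.
Joint ranges: [-2.96, 2.96], [-0.89, 2.26], [0.02, 2.5], [-1.34, 4.48], [0, 2.73], [-2.66, 2.66]. Speed limits (rad/s): [2.39, 2.39, 2.79, 3.14, 3.14, 3.14].

INTERFACE

Orientations are given as a rotation vector (axis times angle).
In Python, from plant import robot gives the robot as it stands.
- The arm moves only by the tool play_rows, never from a script. Its argument "deltas" is one flat list of numbers, 5 for each row, row after row: the shift along the tool's x, y, z in mm, then the turn about the tool's z in degrees, then the finger opening in mm, from 0 to 93. A call has 1 to 10 rows; each row shifts and turns the commanded pose from where the row before left it, along the tool's axes as they then stand; what a row does not reach is not made up. A row lasts 1/12 s, in which the tool goes at most 41.7 mm and 7.16 degrees, less where a joint would pass 70% of its speed; a pose out of reach is approached as far as the arm can. A call with a gripper value outside its range is refused whole. The fingers move at their own pace and stop on an object; "newtons" is the grip in N (left out, the last holds). Time passes only in rows, so rows that do not move let the fingers close. It gives the time, the measured TCP pose, the force, the opening and the grip force at its end, in the units of the state.
- robot.read_state(): the state, without advancing time (a new reading comes with each control period).
- robot.read_camera(name): name is "side" or "top"; returns a dict with "pixels" (400x640x3 uint8, blue, green, red), "mtx" (3x3 intrinsics, pixels), "eye" and "rotation" of the camera in the world. Camera axes: x right, y up, looking along -z (the intrinsics and any distortion apply to the point x, -y, -z); pixel columns grow to the right and rows downward; lengths in m; the calibration is good to about 2 mm. A picture is of the moment at which its call begins. There is no depth.
- robot.close_job(): hands the job in; it is judged then, once.
The state is a dict: "t": time; "q": joint angles; "dq": joint speeds; "joint_torque": joint torques, N m; "tool_pos": TCP position; "orientation": TCP orientation; "force": force on the tool from outside, world axes, zero at the start; "wrist_torque": the same for the moment, N m; "opening": finger opening in m; "gripper_force": force on a finger pad.
Only numpy, scipy, OpenCV 4.12 (cv2) and the standard library are available. Lean on these libraries where they do the work, as an engineer would, in place of code of your own. Each camera call takes 0.05 s, during which the arm holds its last target. There are 200 camera calls.

## Working session

There is one attempt and no reset: what is moved stays moved. The work goes in short steps, Python scripts to look and compute and a tool call to move; the robot and the scene stay as the last step left them, time stands still between calls to the robot, and variables do not carry over. Pictures are saved under pics/ and viewed, at most 14 in all, crops included, and the job is handed in when it is done.

Besides the shell and the picture viewer there is one more tool, called after "Request:" as a command line: name --argument value ..., lists and objects as JSON in quotes. play_rows: Moves the arm, as the interface text tells. Its arguments: {"type":"object","properties":{"deltas":{"type":"array"},"newtons":{"type":"number"}},"required":["deltas"]}

```bash
mkdir -p pics; cat > h.py <<'E'
import numpy as np, cv2
from plant import robot
def cam(n,f=None):
    c=robot.read_camera(n)
    if f: cv2.imwrite('pics/'+f,c['pixels'])
    return c
def ray(c,u,v,z):
    p=np.array(c['mtx']);d=np.array([(u-p[0,2])/p[0,0],-(v-p[1,2])/p[1,1],-1.])
    d=np.array(c['rotation'])@d;e=np.array(c['eye']);return (e+d*(z-e[2])/d[2])[:2]
def proj(c,P):
    x=np.array(c['rotation']).T@(np.array(P)-c['eye']);p=np.array(c['mtx'])
    return p[0,0]*x[0]/-x[2]+p[0,2],p[1,1]*-x[1]/-x[2]+p[1,2]
E
python3 - <<'E'
from h import *
for n in('top','side'):
    c=cam(n,n+'0.png');print(n,[k for k in c],np.round(c['mtx'],1).tolist(),np.round(c['eye'],3),np.round(c['rotation'],3).tolist())
s=robot.read_state();print(s['t'],s['tool_pos'],s['orientation'],s['opening'])
E
```

```text
top ['pixels', 'mtx', 'eye', 'rotation'] [[461.0, 0.0, 321.0], [0.0, 461.0, 200.3], [0.0, 0.0, 1.0]] [0.425 0.129 1.431] [0.034, -0.066, -1.588]
side ['pixels', 'mtx', 'eye', 'rotation'] [[500.1, 0.0, 322.1], [0.0, 500.1, 202.3], [0.0, 0.0, 1.0]] [-0.217 -0.748  0.735] [0.995, -0.345, -0.624]
0.1 [0.16089653 0.57748433 0.21769061] [-4.25652143e-01 -3.11225387e+00  2.52938894e-03] 0.09276923184704416
```

View pics/top0.png

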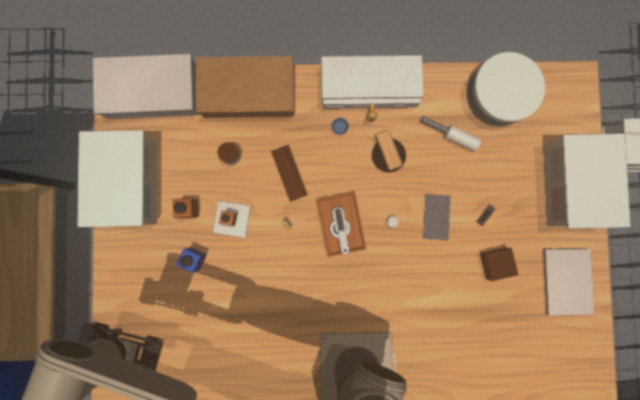

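View pics/side0.png

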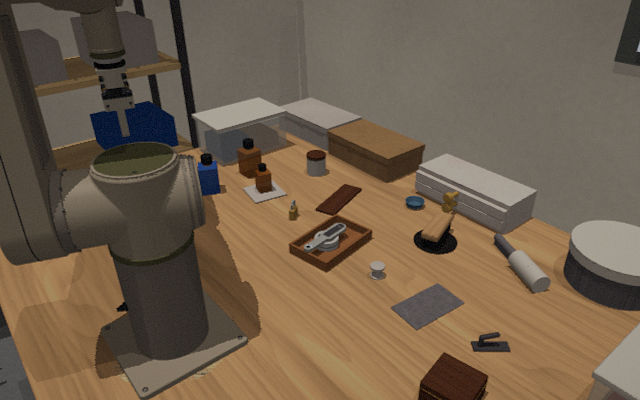

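The top view shows three bottles: amber (185,208) on the bare table, amber (229,217) on the tile, and blue (190,259). Blue is excluded, and the tile one is the smaller amber, so it should be the one meant. I'll confirm that in an enlarged crop and measure at the same time.

```bash
python3 - <<'E'
import re
s=open('h.py').read()
s=s.replace("    if f:","    c['rotation']=cv2.Rodrigues(np.array(c['rotation'],float))[0]\n    if f:")
open('h.py','w').write(s)
E
python3 - <<'E'
from h import *
c=cam('top');im=c['pixels']
cr=lambda x,y,w,h,s:cv2.resize(im[y:y+h,x:x+w],None,fx=s,fy=s,interpolation=cv2.INTER_CUBIC)
a=cr(165,180,100,100,4)  # bottles
b=cr(265,140,110,0+120,4)
cv2.imwrite('pics/c1.png',np.hstack([cr(170,190,90,75,4),cr(310,185,60,75,4)]))
cv2.imwrite('pics/c2.png',np.vstack([np.hstack([cr(265,140,60,70,5),cr(365,120,60,70,5)]),]))
hsv=cv2.cvtColor(im,cv2.COLOR_BGR2HSV)
def blob(name,x0,y0,x1,y1,f,z):
    m=np.zeros(im.shape[:2],np.uint8);m[y0:y1,x0:x1]=f(im[y0:y1,x0:x1].astype(int))*255
    n,l,st,ce=cv2.connectedComponentsWithStats(m);k=1+np.argmax(st[1:,4])
    p=np.argwhere(l==k)[:,::-1].astype(np.float32)
    w=np.array([ray(c,u,v,z) for u,v in p],np.float32)*1000
    r=cv2.minAreaRect(w);print(name,st[k,4],'px',np.round(p.mean(0),1),'mean',np.round(w.mean(0),1),'rect',np.round(r[0],1),np.round(r[1],1),round(r[2],1))
V=lambda a:a.max(2)
sat=lambda a:a.max(2)-a.min(2)
blob('tile',205,195,258,243,lambda a:(V(a)>110)&(sat(a)<50),.006)
blob('board',265,140,312,206,lambda a:V(a)<90,.008)
blob('box',312,185,372,262,lambda a:(V(a)<140)&(sat(a)>25),.028)
blob('felt',418,188,456,245,lambda a:(sat(a)<30)&(V(a)<130),.003)
blob('mat',365,128,412,176,lambda a:V(a)<60,.004)
blob('brush',365,120,412,176,lambda a:(V(a)>120)&(a[...,2]-a[...,0]>35),.050)
blob('horn',326,200,356,258,lambda a:(sat(a)<40)&(V(a)>60),.038)
blob('cap',219,208,240,228,lambda a:V(a)<60,.09)
for P in [(.6,.2,0),(.6,.0,0)]:print(proj(c,P))
E
```

```text
tile 805 px [232.6 219.2] mean [460.9 372.1] rect [462.  375.8] [97.8 98.4] 80.1Traceback (most recent call last):
  File "<stdin>", line 18, in <module>
  File "<stdin>", line 11, in blob
    return _wrapfunc(a, 'argmax', axis=axis, out=out, **kwds)
    return bound(*args, **kwds)
ValueError: attempt to get argmax of an empty sequence
```

View pics/c1.png

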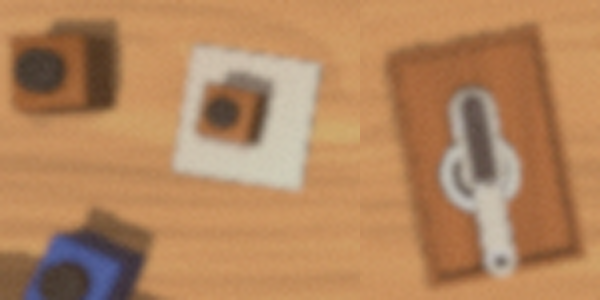

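View pics/c2.png

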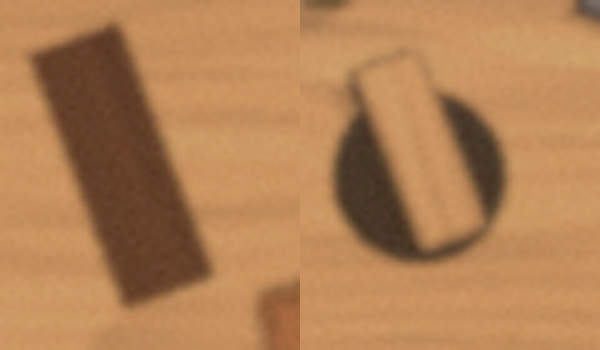

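The crop confirms it: the amber bottle on the tile (229,217) is clearly smaller than the amber one at (185,208), and the third is blue. The horn's blade points away from the base, and its handle end is at about (345,254). Next I'll refine the measurements.

```bash
cat > m.py <<'E'
from h import *
def blob(c,name,x0,y0,x1,y1,f,z,quiet=0):
    im=c['pixels'];m=np.zeros(im.shape[:2],np.uint8);m[y0:y1,x0:x1]=f(im[y0:y1,x0:x1].astype(int))*255
    n,l,st,ce=cv2.connectedComponentsWithStats(m)
    if n<2: print(name,'none');return
    k=1+np.argmax(st[1:,4]);p=np.argwhere(l==k)[:,::-1]
    w=np.array([ray(c,u,v,z) for u,v in p],np.float32)*1000
    r=cv2.minAreaRect(w);e,ec=np.linalg.eigh(np.cov(w.T));d=ec[:,1]
    (cx,cy),R=cv2.minEnclosingCircle(w)
    print(name,st[k,4],'mean',np.round(w.mean(0),1),'rect',np.round(r[0],1),np.round(r[1],1),round(r[2],1),'pca',round(np.degrees(np.arctan2(d[1],d[0])),1),'circ',round(cx),round(cy),round(R))
V=lambda a:a.max(2)
sat=lambda a:a.max(2)-a.min(2)
G=lambda a:a[...,1]
E
python3 - <<'E'
from m import *
c=cam('top');im=c['pixels']
for n,u,v in [('table',300,270),('board',289,172),('box',330,205),('felt',437,215),('mat',378,160),('brush',389,150),('blade',341,222),('rim',336,210),('handle',344,243),('tin',332,230),('cap',225,217),('body',231,222)]:print(n,im[v,u])
blob(c,'tile',205,195,258,243,lambda a:(V(a)>110)&(sat(a)<50),.006)
blob(c,'board',265,140,312,206,lambda a:G(a)<90,.008)
blob(c,'boxG',312,185,372,262,lambda a:G(a)<115,.028)
blob(c,'felt',418,188,456,245,lambda a:(sat(a)<35),.003)
blob(c,'mat',365,128,412,178,lambda a:G(a)<85,.004)
blob(c,'horn+tin',326,200,356,258,lambda a:(sat(a)<45),.036)
blob(c,'cap',219,208,236,228,lambda a:V(a)<85,.09)
# corners by hand from crops
A=lambda u,v,z:np.round(ray(c,(u+.5)/4-.5+170,(v+.5)/4-.5+190,z)*1000,1)
B=lambda u,v,z:np.round(ray(c,(u-360+.5)/4-.5+310,(v+.5)/4-.5+185,z)*1000,1)
C=lambda u,v,z:np.round(ray(c,(u+.5)/5-.5+265,(v+.5)/5-.5+140,z)*1000,1)
D=lambda u,v,z:np.round(ray(c,(u-300+.5)/5-.5+365,(v+.5)/5-.5+120,z)*1000,1)
def q(n,F,ps,z):
    r=cv2.minAreaRect(np.array([F(*p,z) for p in ps],np.float32));print(n,[tuple(map(float,F(*p,z))) for p in ps],np.round(r[0],1),np.round(r[1],1),round(r[2],1))
q('tile',A,[(195,45),(322,62),(302,190),(174,171)],.006)
q('bottle',A,[(206,82),(266,92),(258,144),(197,135)],.068)
q('cap',A,[(222,111)],.09)
q('box',B,[(385,55),(540,25),(582,255),(432,285)],.028)
q('horn',B,[(472,87),(501,276)],.038)
q('tin',B,[(480,172)],.030)
q('board',C,[(30,56),(118,24),(212,270),(126,306)],.008)
q('brush',D,[(353,77),(412,48),(488,222),(422,252)],.05)
q('mat',D,[(420,176)],.004)
E
```

```text
table [ 93 145 202]
board [ 42  65 104]
box [ 61 100 162]
felt [ 95 102 118]
mat [44 57 75]
brush [ 92 143 197]
blade [ 75  81 100]
rim [ 94 104 119]
handle [176 191 202]
tin [168 178 182]
cap [53 64 80]
body [ 62 101 153]
tile 806 mean [460.9 372.2] rect [462.  375.6] [97.6 98.5] 80.1 pca 165.7 circ 462 375 67
board 964 mean [601.9 197.1] rect [602.3 197.1] [165.9  56.5] 19.3 pca -160.4 circ 603 196 86
boxG 1690 mean [448.   40.9] rect [442.5  41.6] [181.6 120.8] 10.0 pca -168.9 circ 442 41 106
felt 986 mean [ 457.1 -258.9] rect [ 457.5 -258.9] [ 72.8 132.4] 85.3 pca 175.5 circ 458 -258 73
mat 289 mean [640.5 -87.8] rect [637.7 -92.1] [105.1  50.1] 37.5 pca -151.8 circ 652 -110 53
horn+tin 547 mean [427.4  43.7] rect [423.5  45.3] [ 57.5 135.7] 88.7 pca -170.7 circ 423 41 69
cap 19 mean [464.6 379.6] rect [465.6 379.6] [11.5 11.6] 89.7 pca 121.6 circ 464 380 7
tile [(518.3, 415.3), (503.4, 317.9), (405.3, 334.1), (421.7, 431.8)] [462.4 374.9] [99.1 99.4] 80.6
bottle [(486.7, 394.9), (478.6, 351.0), (440.5, 357.1), (447.9, 401.7)] [463.4 376. ] [45.2 39.4] 80.1
cap [(464.5, 379.2)] [464.5 379.2] [0. 0.] 0.0
box [(519.3, 114.9), (540.2, -4.0), (364.7, -31.8), (344.3, 82.5)] [442.1  40. ] [178.  120.7] 10.0
horn [(493.2, 49.6), (350.6, 30.8)] [421.9  40.2] [143.8   0. ] -172.5
tin [(428.9, 44.4)] [428.9  44.4] [0. 0.] 0.0
board [(671.2, 252.7), (690.5, 197.8), (535.9, 141.9), (514.5, 195.3)] [602.9 196.7] [166.9  58.2] 20.1
brush [(707.5, -68.4), (724.8, -104.8), (617.6, -148.0), (599.9, -107.4)] [ 662.3 -106.1] [116.8  44.3] 21.9
mat [(653.7, -115.4)] [ 653.7 -115.4] [0. 0.] 0.0
```

Measured poses, in mm and degrees:

| Thing | Centre | Axis |
|---|---|---|
| Horn | (432, 41.5) | 7.5° |
| Tin | (429, 44) | – |
| Box | (442, 41) | 10° |
| Brush | (662, -106) | 22° |
| Round mat | (653, -113) | – |
| Bottle | (464, 377) | -10° |
| Tile | (462, 375) | – |
| Board | (602.5, 197) | 20° |
| Felt | (457.5, -259) | -5° |

Plan: horn→board, brush→felt, bottle→mat, tin→tile, brush→box.

```bash
cat > go.py <<'E'
import sys
from h import *
def go(x,y,z,yaw):
    s=robot.read_state();R=cv2.Rodrigues(np.array(s['orientation']))[0];p=s['tool_pos']*1000 if not isinstance(s['tool_pos'],list) else np.array(s['tool_pos'])*1000
    cy=np.degrees(np.arctan2(R[1,1],R[0,1]));opts=[]
    for k in(-2,-1,0,1,2):
        d=-(yaw+180*k-cy);q1=np.arctan2(y,x);q6=np.degrees(q1)-(yaw+180*k)
        if abs((q6+0))<145: opts.append((abs(d),d,q6))
    # current unwrapped yaw from joints
    cu=np.degrees(s['q'][0]-s['q'][5])
    best=min(((abs(cu-(yaw+180*k)),cu-(yaw+180*k)) for k in(-2,-1,0,1,2) if abs(np.degrees(np.arctan2(y,x))-(yaw+180*k))<140))
    a=np.radians(-best[1]);c,s_=np.cos(a),np.sin(a);R2=np.array([[c,-s_,0],[s_,c,0],[0,0,1]])@R
    d=np.array([x,y,z])-p
    print('t',round(float(s['t']),2),'pos',np.round(p,1),'yaw',round(cy,1),'tilt z',np.round(R[:,2],3),'F',np.round(s['force'],1),'open',round(float(s['opening'])*1000,1),'grip',round(float(s['gripper_force']),1))
    print('turn',round(best[1],1),'then shift',np.round(R2.T@d,1),'(unturned',np.round(R.T@d,1),') dist',round(float(np.linalg.norm(d)),1))
if __name__=='__main__': go(*map(float,sys.argv[1:5]))
E
python3 go.py 431.7 41.5 120 97.5
```

```text
t 0.2 pos [160.9 577.7 218. ] yaw 74.4 tilt z [-0.    -0.001 -1.   ] F [-0.3  0.3 -0.6] open 93.4 grip 0.0
turn -23.1 then shift [-198.5 -566.8   98.6] (unturned [-404.8 -443.7   98.5] ) dist 608.6
```

Request:
play_rows --deltas '[0, 0, 0, -5.8, 60, 0, 0, 0, -5.8, 60, 0, 0, 0, -5.8, 60, 0, 0, 0, -5.7, 60, -12, -35, 0, 0, 60, -12, -35, 0, 0, 60, -12, -35, 0, 0, 60, -12, -35, 0, 0, 60, -12, -35, 0, 0, 60, -12, -35, 0, 0, 60]' --newtons 20

```text
t: 1.03
tool_pos: [0.2602, 0.3776, 0.2184]
orientation: [-0.207, 3.135, -0.0]
force: [0.2, 0.2, 0.6]
opening: 0.0601
gripper_force: 0.0
```

Request:
play_rows --deltas '[-12, -35, 5, 0, 60, -12, -35, 10, 0, 60, -12, -35, 10, 0, 60, -12, -35, 10, 0, 60, -12, -35, 10, 0, 60, -12, -35, 10, 0, 60, -12, -35, 10, 0, 60, -12, -35, 10, 0, 60, 0, 0, 0, 0, 60, 0, 0, 0, 0, 60]'

```text
t: 1.87
tool_pos: [0.3918, 0.1123, 0.1429]
orientation: [0.199, -3.134, 0.0]
force: [-1.5, -0.1, -0.3]
opening: 0.06
gripper_force: 0.0
```

```bash
python3 go.py 431.7 41.5 32 97.5
```

```text
t 1.87 pos [391.8 112.3 142.9] yaw 97.3 tilt z [-0.002 -0.    -1.   ] F [-1.5 -0.1 -0.3] open 60.0 grip 0.0
turn -0.2 then shift [-30.5 -75.4 110.9] (unturned [-30.8 -75.3 110.9] ) dist 137.5
```

Request:
play_rows --deltas '[-10, -25, 0, 0, 60, -10, -25, 0, 0, 60, -10, -25, 10, 0, 60, 0, 0, 20, 0, 60, 0, 0, 20, 0, 60, 0, 0, 20, 0, 60, 0, 0, 10, 0, 60, 0, 0, 0, 0, 60, 0, 0, 0, 0, 60, 0, 0, 0, 0, 60]'

```text
t: 2.7
tool_pos: [0.4322, 0.0444, 0.065]
orientation: [-0.208, 3.133, -0.0]
force: [-0.7, 0.1, -0.3]
opening: 0.0602
gripper_force: 0.0
```

```bash
python3 go.py 431.7 41.5 32 97.5;python3 -c "
from h import *
c=cam('side');im=c['pixels'][190:290,270:400];cv2.imwrite('pics/s1.png',cv2.resize(im,None,fx=5,fy=5,interpolation=cv2.INTER_CUBIC))"
```

```text
t 2.7 pos [432.2  44.4  65. ] yaw 97.6 tilt z [ 0.002  0.    -1.   ] F [-0.7  0.1 -0.3] open 60.2 grip 0.0
turn 0.1 then shift [ 1.  -2.8 33. ] (unturned [ 1.  -2.8 33. ] ) dist 33.1
```

View pics/s1.png

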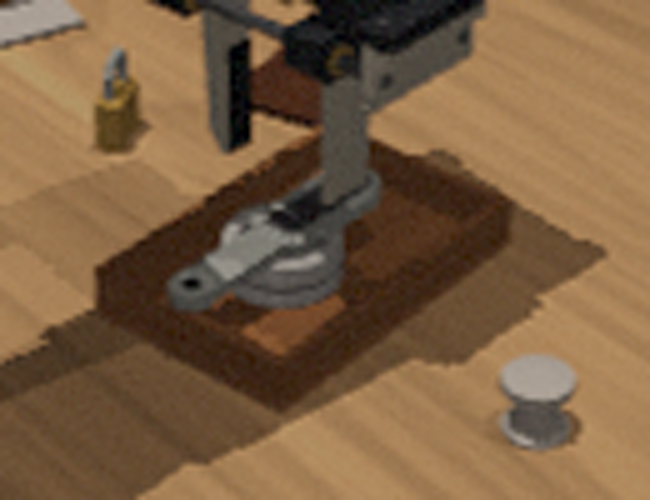

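The side crop shows the fingers straddling the blade and the pads reaching the fingertips. I'll descend and grip.

Request:
play_rows --deltas '[1, -3, 10, 0, 60, 0, 0, 12, 0, 60, 0, 0, 11.5, 0, 60, 0, 0, 0, 0, 60, 0, 0, 0, 0, 20, 0, 0, 0, 0, 20, 0, 0, 0, 0, 20, 0, 0, 0, 0, 20, 0, 0, 0, 0, 20, 0, 0, 0, 0, 20]'

```text
t: 3.58
tool_pos: [0.4309, 0.0407, 0.0303]
orientation: [-0.206, 3.134, -0.0]
force: [-0.2, 0.7, 1.1]
opening: 0.0338
gripper_force: 20.1
```

Request:
play_rows --deltas '[0, 0, 0, 0, 20, 0, 0, 0, 0, 20, 0, 0, -5, 0, 20, 0, 0, -15, 0, 20, 0, 0, -20, 0, 20, 0, 0, -20, 0, 20, 0, 0, 0, 0, 20, 0, 0, 0, 0, 20]'

```text
t: 4.25
tool_pos: [0.4318, 0.0407, 0.0912]
orientation: [-0.206, 3.132, -0.0]
force: [-0.6, -0.4, -0.0]
opening: 0.0334
gripper_force: 19.9
```

```bash
python3 go.py 607.2 198.7 60 110;python3 - <<'E'
from m import *
c=cam('side');im=c['pixels'][170:270,270:400];cv2.imwrite('pics/s2.png',cv2.resize(im,None,fx=5,fy=5,interpolation=cv2.INTER_CUBIC))
E
```

```text
t 4.25 pos [431.8  40.7  91.2] yaw 97.5 tilt z [ 0.003 -0.    -1.   ] F [-0.6 -0.4 -0. ] open 33.4 grip 19.9
turn -12.5 then shift [-218.8   88.5   31.8] (unturned [-194.5  133.7   31.7] ) dist 238.2
```

View pics/s2.png

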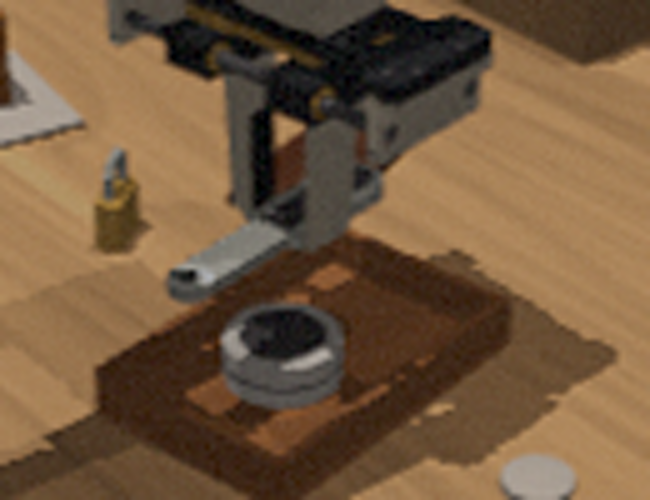

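Request:
play_rows --deltas '[0, 0, 0, -6.3, 20, 0, 0, 0, -6.2, 20, -28, 11, 0, 0, 20, -28, 11, 0, 0, 20, -28, 11, 0, 0, 20, -28, 11, 0, 0, 20, -28, 11, 0, 0, 20, -28, 11, 0, 0, 20, -28, 11, 0, 0, 20, -23, 11, 0, 0, 20]'

```text
t: 5.13
tool_pos: [0.6064, 0.1993, 0.0876]
orientation: [0.546, -3.091, 0.0]
force: [0.2, -0.3, -0.2]
opening: 0.034
gripper_force: 19.9
```

Request:
play_rows --deltas '[0, 0, 10, 0, 20, 0, 0, 20, 0, 20, 0, 0, 20, 0, 20, 0, 0, 0, 0, 20, 0, 0, 0, 0, 20, 0, 0, 0, 0, 20]'

```text
t: 5.63
tool_pos: [0.6059, 0.198, 0.04]
orientation: [0.546, -3.093, 0.0]
force: [-0.3, -0.5, 0.4]
opening: 0.0339
gripper_force: 19.9
```

```bash
python3 go.py 607.2 198.7 10 110
```

```text
t 5.63 pos [605.9 198.   40. ] yaw 110.0 tilt z [-0.001 -0.    -1.   ] F [-0.3 -0.5  0.4] open 33.9 grip 19.9
turn 0.0 then shift [-1.5  0.2 30. ] (unturned [-1.5  0.2 30. ] ) dist 30.1
```

Request:
play_rows --deltas '[-1.5, 0, 12, 0, 20, 0, 0, 12, 0, 20, 0, 0, 6, 0, 20, 0, 0, 1, 0, 20, 0, 0, 0, 0, 20, 0, 0, 0, 0, 20]'

```text
t: 6.13
tool_pos: [0.6075, 0.1988, 0.0086]
orientation: [0.546, -3.093, 0.0]
force: [0.6, 0.6, -0.5]
opening: 0.034
gripper_force: 19.9
```

```bash
python3 go.py 607.2 198.7 9 110
```

```text
t 6.13 pos [607.5 198.8   8.6] yaw 110.0 tilt z [-0.001 -0.    -1.   ] F [ 0.6  0.6 -0.5] open 34.0 grip 19.9
turn 0.0 then shift [ 0.3  0.  -0.4] (unturned [ 0.3  0.  -0.4] ) dist 0.5
```

Release, rise, and move toward the brush.

Request:
play_rows --deltas '[0, 0, 0, 0, 42, 0, 0, 0, 0, 55, 0, 0, 0, 0, 60, 0, 0, -10, 0, 60, 0, 0, -25, 0, 60, 0, 0, -30, 0, 60, 0, 0, -30, 0, 65, 0, 0, -20, 0, 65, 0, 0, 0, 0, 65]'

```text
t: 6.88
tool_pos: [0.6115, 0.1998, 0.1318]
orientation: [-0.545, 3.084, 0.001]
force: [0.5, -0.2, 1.6]
opening: 0.0651
gripper_force: 0.0
```

```bash
python3 go.py 662 -106 60 112
```

```text
t 6.88 pos [611.5 199.8 131.8] yaw 110.0 tilt z [ 0.01   0.002 -1.   ] F [ 0.5 -0.2  1.6] open 65.1 grip 0.0
turn -2.0 then shift [  68.4 -302.4   71.5] (unturned [  58.  -304.5   71.6] ) dist 318.2
```

Request:
play_rows --deltas '[0, 0, 0, -2, 65, 7, -30, 0, 0, 65, 7, -30, 0, 0, 65, 7, -30, 0, 0, 65, 7, -30, 0, 0, 65, 7, -30, 0, 0, 65, 7, -30, 0, 0, 65, 7, -30, 0, 0, 65, 7, -30, 0, 0, 65, 7, -30, 10, 0, 65]'

```text
t: 7.72
tool_pos: [0.6519, -0.0768, 0.1164]
orientation: [-0.6, 3.081, -0.002]
force: [0.1, -0.5, 0.5]
opening: 0.0648
gripper_force: 0.0
```

Request:
play_rows --deltas '[5, -32, 20, 0, 65, 0, 0, 20, 0, 65, 0, 0, 10, 0, 65, 0, 0, 0, 0, 65, 0, 0, 0, 0, 65]'

```text
t: 8.13
tool_pos: [0.6572, -0.1055, 0.0635]
orientation: [0.601, -3.082, -0.002]
force: [0.2, -0.2, 0.2]
opening: 0.0652
gripper_force: 0.0
```

```bash
python3 go.py 662 -106 21 112; python3 - <<'E'
from m import *
c=cam('top');im=c['pixels']
cr=lambda x,y,w,h,s:cv2.resize(im[y:y+h,x:x+w],None,fx=s,fy=s,interpolation=cv2.INTER_CUBIC)
cv2.imwrite('pics/t3.png',np.hstack([cr(260,135,60,80,5),cr(310,185,60,80,5)]))
E
```

```text
t 8.13 pos [ 657.2 -105.5   63.5] yaw 112.1 tilt z [-0.002  0.001 -1.   ] F [ 0.2 -0.2  0.2] open 65.2 grip 0.0
turn 0.1 then shift [-4.3 -2.4 42.4] (unturned [-4.3 -2.4 42.4] ) dist 42.7
```

View pics/t3.png

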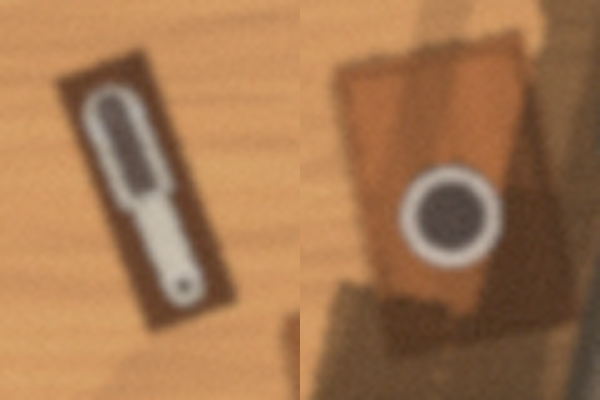

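The horn lies lengthwise on the board, centred to within a few mm and about 2° off. The tin is clear in the box at about (340,228). Now the brush.

Request:
play_rows --deltas '[-4, -2, 12, 0, 65, 0, 0, 15, 0, 65, 0, 0, 15, 0, 65, 0, 0, 0, 0, 65, 0, 0, 0, 0, 30, 0, 0, 0, 0, 30, 0, 0, 0, 0, 30, 0, 0, 0, 0, 30, 0, 0, 0, 0, 30, 0, 0, 0, 0, 30]' --newtons 25

```text
t: 9.02
tool_pos: [0.6633, -0.1073, 0.0232]
orientation: [-0.6, 3.082, -0.001]
force: [0.9, -0.5, 1.7]
opening: 0.0441
gripper_force: 24.9
```

Request:
play_rows --deltas '[0, 0, 0, 0, 30, 0, 0, -10, 0, 30, 0, 0, -25, 0, 30, 0, 0, -25, 0, 30, 0, 0, -20, 0, 30, 0, 0, 0, 0, 30]'

```text
t: 9.52
tool_pos: [0.6653, -0.1074, 0.1082]
orientation: [-0.599, 3.077, -0.005]
force: [1.2, -1.3, -0.5]
opening: 0.0444
gripper_force: 24.9
```

```bash
python3 go.py 457.5 -259 21 85; python3 -c "
from h import *
c=cam('top','t4.png');print(ray(c,310+151.5/5-.5,185+216.5/5-.5,.03))"
```

```text
t 9.52 pos [ 665.3 -107.4  108.2] yaw 112.0 tilt z [ 0.007 -0.002 -1.   ] F [ 1.2 -1.3 -0.5] open 44.4 grip 24.9
turn 27.0 then shift [ 194.3 -168.8   86.7] (unturned [250.1 -62.2  85.9] ) dist 271.6
[0.42839575 0.04391162]
```

View pics/t4.png

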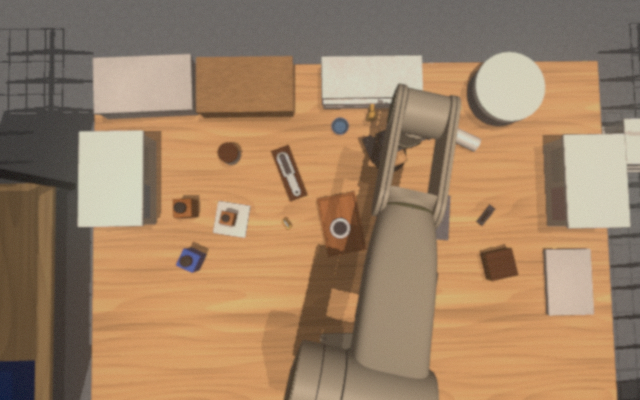

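Request:
play_rows --deltas '[0, 0, 0, 6.8, 30, 0, 0, 0, 6.8, 30, 0, 0, 0, 6.7, 30, 0, 0, 0, 6.7, 30, 28, -24, 0, 0, 30, 28, -24, 0, 0, 30, 28, -24, 0, 0, 30, 28, -24, 0, 0, 30, 28, -24, 0, 0, 30, 28, -24, 0, 0, 30]'

```text
t: 10.4
tool_pos: [0.4797, -0.2355, 0.0997]
orientation: [-0.135, -3.135, -0.003]
force: [-0.4, -0.7, -1.7]
opening: 0.0438
gripper_force: 24.9
```

Request:
play_rows --deltas '[26, -24, 10, 0, 30, 0, 0, 20, 0, 30, 0, 0, 20, 0, 30, 0, 0, 0, 0, 30, 0, 0, 0, 0, 30]'

```text
t: 10.82
tool_pos: [0.4525, -0.256, 0.0496]
orientation: [-0.136, -3.134, -0.005]
force: [0.8, 0.5, -1.8]
opening: 0.0438
gripper_force: 24.9
```

```bash
python3 go.py 457.5 -259 22 85
```

```text
t 10.82 pos [ 452.5 -256.    49.6] yaw 85.0 tilt z [-0.005  0.003 -1.   ] F [ 0.8  0.5 -1.8] open 43.8 grip 24.9
turn 0.0 then shift [-5.4 -2.7 27.6] (unturned [-5.4 -2.7 27.6] ) dist 28.2
```

Request:
play_rows --deltas '[-5, -2.5, 10, 0, 30, 0, 0, 11, 0, 30, 0, 0, 5, 0, 30, 0, 0, 1, 0, 30, 0, 0, 0, 0, 30, 0, 0, 0, 0, 30]'

```text
t: 11.32
tool_pos: [0.4595, -0.2603, 0.0254]
orientation: [0.136, 3.139, -0.0]
force: [-1.0, 0.2, -1.4]
opening: 0.0439
gripper_force: 24.9
```

```bash
python3 go.py 457.5 -259 22 85
```

```text
t 11.32 pos [ 459.5 -260.3   25.4] yaw 85.0 tilt z [ 0. -0. -1.] F [-1.   0.2 -1.4] open 43.9 grip 24.9
turn 0.0 then shift [2.1 1.1 3.4] (unturned [2.1 1.1 3.4] ) dist 4.2
```

Request:
play_rows --deltas '[0, 0, 1.5, 0, 30, 0, 0, 1, 0, 30, 0, 0, 0.5, 0, 30, 0, 0, 0, 0, 30, 0, 0, 0, 0, 30]'

```text
t: 11.73
tool_pos: [0.4594, -0.2604, 0.0222]
orientation: [0.136, 3.139, -0.0]
force: [-0.8, 0.6, -2.4]
opening: 0.0439
gripper_force: 24.9
```

Request:
play_rows --deltas '[0, 0, 0, 0, 46, 0, 0, 0, 0, 52, 0, 0, 0, 0, 60, 0, 0, -10, 0, 60, 0, 0, -25, 0, 60, 0, 0, -30, 0, 60, 0, 0, -35, 0, 60, 0, 0, -35, 0, 60, 0, 0, -25, 0, 60, 0, 0, 0, 0, 60]'

```text
t: 12.57
tool_pos: [0.4625, -0.2626, 0.1904]
orientation: [0.136, 3.129, -0.01]
force: [-0.5, -0.3, 0.7]
opening: 0.0599
gripper_force: 0.0
```

```bash
python3 go.py 464 377.5 130 -10
```

```text
t 12.57 pos [ 462.5 -262.6  190.4] yaw 85.0 tilt z [ 0.009 -0.007 -1.   ] F [-0.5 -0.3  0.7] open 59.9 grip 0.0
turn -85.0 then shift [-630.   110.1   66.1] (unturned [ 54.6 638.1  56.2] ) dist 642.9
```

Request:
play_rows --deltas '[0, 0, 0, 6.8, 60, 0, 0, 0, 6.8, 60, 0, 0, 0, 6.8, 60, 0, 0, 0, 6.8, 60, 0, 0, 0, 6.8, 60, 0, 0, 0, 6.8, 60, 0, 0, 0, 6.8, 60, 0, 0, 0, 6.8, 60, 0, 0, 0, 6.8, 60, 0, 0, 0, 6.8, 60]'

```text
t: 13.4
tool_pos: [0.4594, -0.2603, 0.1825]
orientation: [1.875, 2.52, 0.0]
force: [0.4, -0.2, -0.3]
opening: 0.06
gripper_force: 0.0
```

Request:
play_rows --deltas '[0, 0, 0, 6.8, 60, 0, 0, 0, 6.8, 60, 0, 0, 0, 6.8, 60, 0, 0, 0, 6.6, 60, 35, -6, 0, 0, 60, 35, -6, 0, 0, 60, 35, -6, 0, 0, 60, 35, -6, 0, 0, 60, 35, -6, 0, 0, 60, 35, -6, 0, 0, 60]'

```text
t: 14.23
tool_pos: [0.46, -0.0458, 0.1826]
orientation: [2.406, 2.019, 0.001]
force: [0.9, -0.5, 0.9]
opening: 0.0601
gripper_force: 0.0
```

Request:
play_rows --deltas '[35, -6, 0, 0, 60, 35, -6, 0, 0, 60, 35, -6, 0, 0, 60, 35, -6, 0, 0, 60, 35, -6, 0, 0, 60, 35, -6, 0, 0, 60, 35, -6, 0, 0, 60, 35, -6, 0, 0, 60, 35, -6, 0, 0, 60, 35, -6, 0, 0, 60]'

```text
t: 15.07
tool_pos: [0.4615, 0.3096, 0.1826]
orientation: [2.406, 2.02, 0.001]
force: [0.8, -0.2, -0.5]
opening: 0.0601
gripper_force: 0.0
```

```bash
python3 go.py 464 377.5 130 -10
```

```text
t 15.07 pos [461.5 309.6 182.6] yaw -10.0 tilt z [ 0.001  0.    -1.   ] F [ 0.8 -0.2 -0.5] open 60.1 grip 0.0
turn 0.0 then shift [67.3 -9.3 52.6] (unturned [67.3 -9.3 52.6] ) dist 85.9
```

Request:
play_rows --deltas '[25, -5, 0, 0, 60, 25, -5, 0, 0, 60, 0, 0, 20, 0, 60, 0, 0, 25, 0, 60, 0, 0, 0, 0, 60, 0, 0, 0, 0, 60]'

```text
t: 15.57
tool_pos: [0.4593, 0.3579, 0.1358]
orientation: [-2.406, -2.02, 0.006]
force: [0.8, 0.5, 0.9]
opening: 0.06
gripper_force: 0.0
```

```bash
python3 go.py 464 377.5 31 -10
```

```text
t 15.57 pos [459.3 357.9 135.8] yaw -10.0 tilt z [-0.003 -0.002 -1.   ] F [0.8 0.5 0.9] open 60.0 grip 0.0
turn 0.0 then shift [ 20.4   1.5 104.8] (unturned [ 20.4   1.5 104.8] ) dist 106.7
```

Request:
play_rows --deltas '[20, 2, 0, 0, 60, 0, 0, 5, 0, 60, 0, 0, 10, 0, 60, 0, 0, 10, 0, 60, 0, 0, 0, 0, 60, 0, 0, 0, 0, 60]'

```text
t: 16.07
tool_pos: [0.4653, 0.377, 0.111]
orientation: [-2.406, -2.019, 0.004]
force: [0.4, -0.3, -0.2]
opening: 0.0598
gripper_force: 0.0
```

```bash
python3 go.py 464 377.5 31 -10; python3 -c "
from h import *
c=cam('side');im=c['pixels'][110:210,200:330];cv2.imwrite('pics/s5.png',cv2.resize(im,None,fx=5,fy=5,interpolation=cv2.INTER_CUBIC))"
```

```text
t 16.07 pos [465.3 377.  111. ] yaw -10.0 tilt z [-0.002 -0.001 -1.   ] F [ 0.4 -0.3 -0.2] open 59.8 grip 0.0
turn -0.0 then shift [ 0.4 -1.2 80. ] (unturned [ 0.4 -1.2 80. ] ) dist 80.0
```

View pics/s5.png

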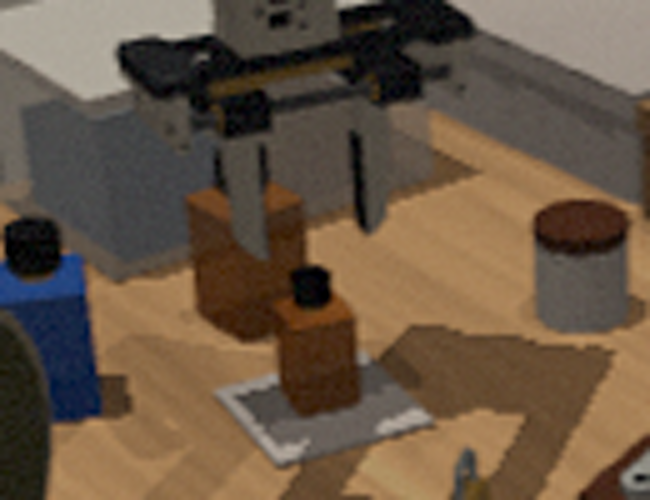

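The gripper is centred over the small amber bottle with its fingers parallel to the faces. Descend.

Request:
play_rows --deltas '[0, -1, 15, 0, 60, 0, 0, 20, 0, 60, 0, 0, 20, 0, 60, 0, 0, 20, 0, 60, 0, 0, 5, 0, 60, 0, 0, 0, 0, 60, 0, 0, 0, 0, 55, 0, 0, 0, 0, 50, 0, 0, 0, 0, 46, 0, 0, 0, 0, 44]' --newtons 20

```text
t: 16.95
tool_pos: [0.4659, 0.3789, 0.0336]
orientation: [2.406, 2.02, 0.004]
force: [-1.9, 0.9, 1.4]
opening: 0.045
gripper_force: 1.1
```

Request:
play_rows --deltas '[0, 0, 0, 0, 42, 0, 0, 0, 0, 40, 0, 0, 0, 0, 38, 0, 0, 0, 0, 30, 0, 0, 0, 0, 30, 0, 0, 0, 0, 30]'

```text
t: 17.45
tool_pos: [0.465, 0.3786, 0.0327]
orientation: [-2.406, -2.02, -0.0]
force: [-4.2, -0.4, 5.4]
opening: 0.0402
gripper_force: 19.8
```

Request:
play_rows --deltas '[0, 0, -4, 0, 30, 0, 0, -10, 0, 30, 0, 0, -20, 0, 30, 0, 0, -25, 0, 30, 0, 0, -25, 0, 30, 0, 0, -20, 0, 30, 0, 0, -10, 0, 30, 0, 0, 0, 0, 30, 0, 0, 0, 0, 30]'

```text
t: 18.2
tool_pos: [0.4653, 0.3783, 0.1462]
orientation: [2.406, 2.02, 0.001]
force: [-0.5, -0.4, -2.4]
opening: 0.0402
gripper_force: 19.8
```

```bash
python3 go.py 653 -113 130 -10;python3 - <<'E'
from m import *
c=cam('top');im=c['pixels'];cv2.imwrite('pics/t6.png',np.hstack([cv2.resize(im[y:y+h,x:x+w],None,fx=5,fy=5,interpolation=cv2.INTER_CUBIC) for x,y,w,h in[(360,125,60,80),(410,180,60,80)]]))
blob(c,'mat',360,128,415,178,lambda a:G(a)<85,.004)
m=np.zeros(im.shape[:2],np.uint8);m[128:178,360:415]=im[128:178,360:415,1]<95
p=np.argwhere(m)[:,::-1];print(len(p),p.min(0),p.max(0),p.mean(0),ray(c,*((p.min(0)+p.max(0))/2),.004))
E
```

```text
t 18.2 pos [465.3 378.3 146.2] yaw -10.0 tilt z [ 0.001  0.    -1.   ] F [-0.5 -0.4 -2.4] open 40.2 grip 19.8
turn 0.0 then shift [-451.2  270.1   16.2] (unturned [-451.3  270.    16.2] ) dist 526.2
mat 866 mean [ 653.5 -114.5] rect [ 653.2 -113.6] [100.7 101. ] 89.1 pca -165.8 circ 654 -115 53
902 [372 138] [405 171] [388.2804878  154.77272727] [ 0.65460832 -0.11509207]
```

View pics/t6.png

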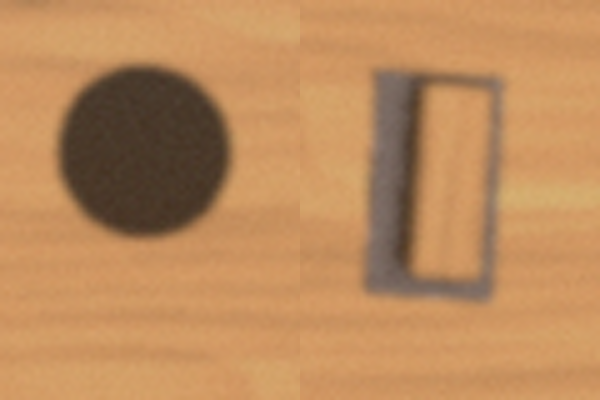

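The mat is empty at (388,155), i.e. (653.5,-114.5) mm, and the brush lies on the felt at about (440,217). Carry the bottle gently to the mat.

Request:
play_rows --deltas '[-8, 5, 0, 0, 30, -18, 11, 0, 0, 30, -26, 15, 0, 0, 30, -26, 15, 0, 0, 30, -26, 16, 0, 0, 30, -26, 16, 0, 0, 30, -26, 16, 0, 0, 30, -26, 16, 0, 0, 30, -26, 16, 0, 0, 30, -26, 16, 0, 0, 30]'

```text
t: 19.08
tool_pos: [0.5637, 0.1209, 0.1442]
orientation: [-2.405, -2.019, 0.004]
force: [1.2, 0.4, -1.5]
opening: 0.0406
gripper_force: 19.8
```

Request:
play_rows --deltas '[-26, 15, 0, 0, 30, -26, 15, 0, 0, 30, -26, 15, 0, 0, 30, -26, 15, 0, 0, 30, -26, 15, 0, 0, 30, -26, 15, 0, 0, 30, -26, 15, 0, 0, 30, -18, 10, 0, 0, 30, -8, 5, 0, 0, 30, 0, 0, 0, 0, 30]'

```text
t: 19.92
tool_pos: [0.6458, -0.1048, 0.1443]
orientation: [-2.408, -2.016, 0.003]
force: [1.0, -0.2, -1.3]
opening: 0.0399
gripper_force: 19.8
```

```bash
python3 go.py 653.5 -114.5 60 -10
```

```text
t 19.92 pos [ 645.8 -104.8  144.3] yaw -10.1 tilt z [-0.003  0.    -1.   ] F [ 1.  -0.2 -1.3] open 39.9 grip 19.8
turn -0.1 then shift [-8.2  9.5 84.2] (unturned [-8.2  9.5 84.2] ) dist 85.2
```

Request:
play_rows --deltas '[-4, 5, 0, 0, 30, -4, 4, 10, 0, 30, 0, 0, 20, 0, 30, 0, 0, 20, 0, 30, 0, 0, 20, 0, 30, 0, 0, 10, 0, 30, 0, 0, 0, 0, 30, 0, 0, 0, 0, 30, 0, 0, 0, 0, 30]'

```text
t: 20.67
tool_pos: [0.655, -0.1116, 0.0675]
orientation: [2.404, 2.02, 0.002]
force: [-0.0, -0.4, -2.2]
opening: 0.0406
gripper_force: 19.8
```

```bash
python3 go.py 653.5 -114.5 30.7 -10
```

```text
t 20.67 pos [ 655.  -111.6   67.5] yaw -9.9 tilt z [ 0.002 -0.    -1.   ] F [-0.  -0.4 -2.2] open 40.6 grip 19.8
turn 0.1 then shift [-3.1 -1.1 36.8] (unturned [-3.1 -1.1 36.8] ) dist 37.0
```

Request:
play_rows --deltas '[-3, -1, 10, 0, 30, 0, 0, 12, 0, 30, 0, 0, 8, 0, 30, 0, 0, 4, 0, 30, 0, 0, 1.5, 0, 30, 0, 0, 0, 0, 30, 0, 0, 0, 0, 30]'

```text
t: 21.25
tool_pos: [0.6522, -0.1147, 0.0305]
orientation: [-2.406, -2.019, 0.001]
force: [-2.5, -0.4, 1.8]
opening: 0.0403
gripper_force: 19.8
```

```bash
python3 go.py 653.5 -114.5 30.7 -10
```

```text
t 21.25 pos [ 652.2 -114.7   30.5] yaw -10.0 tilt z [-0.001  0.    -1.   ] F [-2.5 -0.4  1.8] open 40.3 grip 19.8
turn 0.0 then shift [ 0.4  1.3 -0.2] (unturned [ 0.4  1.3 -0.2] ) dist 1.4
```

Contact: the wrist force went from -2.2 N to +1.8 N. Release and rise.

Request:
play_rows --deltas '[0, 0, 0, 0, 42, 0, 0, 0, 0, 48, 0, 0, 0, 0, 56, 0, 0, 0, 0, 62, 0, 0, 0, 0, 62, 0, 0, -10, 0, 62, 0, 0, -20, 0, 62, 0, 0, -25, 0, 62, 0, 0, -30, 0, 62, 0, 0, -30, 0, 62]'

```text
t: 22.08
tool_pos: [0.6521, -0.1146, 0.1471]
orientation: [-2.406, -2.02, 0.001]
force: [-1.6, 0.3, 0.2]
opening: 0.0623
gripper_force: 0.0
```

Request:
play_rows --deltas '[0, 0, -20, 0, 80, 0, 0, 0, 0, 80]'

```text
t: 22.25
tool_pos: [0.6559, -0.1155, 0.1736]
orientation: [2.4, 2.015, 0.01]
force: [0.4, 0.2, 1.2]
opening: 0.0709
gripper_force: 0.0
```

```bash
python3 go.py 428.4 43.9 70 10
```

```text
t 22.25 pos [ 655.9 -115.5  173.6] yaw -10.0 tilt z [ 0.01  -0.003 -1.   ] F [0.4 0.2 1.2] open 70.9 grip 0.0
turn -20.0 then shift [ 196.5 -197.5  101.4] (unturned [ 117.7 -252.8  100.9] ) dist 296.5
```

Request:
play_rows --deltas '[0, 0, 0, -6.7, 80, 0, 0, 0, -6.7, 80, 0, 0, 0, -6.6, 80, 26, -26, 0, 0, 80, 26, -26, 0, 0, 80, 26, -26, 0, 0, 80, 26, -26, 0, 0, 80, 26, -26, 0, 0, 80, 26, -26, 5, 0, 80, 26, -26, 10, 0, 80]'

```text
t: 23.08
tool_pos: [0.4409, 0.0336, 0.1514]
orientation: [2.018, 2.405, 0.002]
force: [0.1, 0.9, -0.2]
opening: 0.08
gripper_force: 0.0
```

Request:
play_rows --deltas '[14, -14, 20, 0, 80, 0, 0, 25, 0, 80, 0, 0, 25, 0, 80, 0, 0, 10, 0, 80, 0, 0, 0, 0, 80, 0, 0, 0, 0, 80]'

```text
t: 23.58
tool_pos: [0.4253, 0.0441, 0.0708]
orientation: [-2.019, -2.406, 0.001]
force: [0.9, -0.3, 0.1]
opening: 0.0801
gripper_force: 0.0
```

```bash
python3 go.py 428.4 43.9 11 10
```

```text
t 23.58 pos [425.3  44.1  70.8] yaw 10.0 tilt z [-0.001  0.    -1.   ] F [ 0.9 -0.3  0.1] open 80.1 grip 0.0
turn 0.0 then shift [-0.8  3.1 59.8] (unturned [-0.8  3.1 59.8] ) dist 59.9
```

Request:
play_rows --deltas '[-1, 3, 15, 0, 80, 0, 0, 20, 0, 80, 0, 0, 15, 0, 80, 0, 0, 8, 0, 80, 0, 0, 0, 0, 80, 0, 0, 0, 0, 70, 0, 0, 0, 0, 64, 0, 0, 0, 0, 60, 0, 0, 0, 0, 50, 0, 0, 0, 0, 50]'

```text
t: 24.42
tool_pos: [0.4295, 0.0437, 0.0138]
orientation: [2.018, 2.406, 0.002]
force: [-1.1, -0.1, 6.9]
opening: 0.0596
gripper_force: 20.0
```

Request:
play_rows --deltas '[0, 0, 0, 0, 50, 0, 0, 0, 0, 50, 0, 0, -10, 0, 50, 0, 0, -25, 0, 50, 0, 0, -25, 0, 50, 0, 0, -20, 0, 50, 0, 0, -10, 0, 50, 0, 0, 0, 0, 50]'

```text
t: 25.08
tool_pos: [0.4306, 0.0438, 0.1058]
orientation: [2.016, 2.404, 0.005]
force: [0.6, -0.2, -0.8]
opening: 0.0593
gripper_force: 20.0
```

```bash
python3 go.py 462.3 375.3 60 10; python3 go.py 462.3 375.3 60 -10
```

```text
t 25.08 pos [430.6  43.8 105.8] yaw 10.0 tilt z [ 0.005 -0.    -1.   ] F [ 0.6 -0.2 -0.8] open 59.3 grip 20.0
turn 0.0 then shift [321.1  88.5  45.9] (unturned [321.   88.7  45.9] ) dist 336.2
t 25.08 pos [430.6  43.8 105.8] yaw 10.0 tilt z [ 0.005 -0.    -1.   ] F [ 0.6 -0.2 -0.8] open 59.3 grip 20.0
turn 20.0 then shift [332.1 -26.6  45.3] (unturned [321.   88.7  45.9] ) dist 336.2
```

Request:
play_rows --deltas '[15, 4, 0, 0, 50, 30, 8, 0, 0, 50, 34, 10, 0, 0, 50, 34, 10, 0, 0, 50, 34, 10, 0, 0, 50, 34, 10, 0, 0, 50, 34, 9, 0, 0, 50, 34, 9, 0, 0, 50, 34, 9, 0, 0, 50, 25, 7, 0, 0, 50]'

```text
t: 25.92
tool_pos: [0.4584, 0.3642, 0.1006]
orientation: [-2.017, -2.407, 0.003]
force: [-0.2, 0.3, -0.7]
opening: 0.0595
gripper_force: 20.0
```

Request:
play_rows --deltas '[13, 3, 10, 0, 50, 0, 0, 20, 0, 50, 0, 0, 20, 0, 50, 0, 0, 10, 0, 50, 0, 0, 0, 0, 50, 0, 0, 0, 0, 50]'

```text
t: 26.42
tool_pos: [0.4593, 0.3745, 0.0413]
orientation: [-2.019, -2.406, 0.004]
force: [-0.8, 0.4, -0.1]
opening: 0.0597
gripper_force: 20.0
```

```bash
python3 go.py 462.3 375.3 14 10
```

```text
t 26.42 pos [459.3 374.5  41.3] yaw 10.0 tilt z [-0.002 -0.002 -1.   ] F [-0.8  0.4 -0.1] open 59.7 grip 20.0
turn 0.0 then shift [ 0.3  3.1 27.3] (unturned [ 0.3  3.1 27.3] ) dist 27.5
```

Request:
play_rows --deltas '[0, 3, 10, 0, 50, 0, 0, 10, 0, 50, 0, 0, 5, 0, 50, 0, 0, 2, 0, 50, 0, 0, 0.5, 0, 50, 0, 0, 0, 0, 50, 0, 0, 0, 0, 50]'

```text
t: 27.0
tool_pos: [0.4635, 0.3761, 0.0155]
orientation: [2.019, 2.407, 0.001]
force: [-0.9, -0.5, -1.2]
opening: 0.0596
gripper_force: 20.0
```

```bash
python3 go.py 462.3 375.3 13.8 10
```

```text
t 27.0 pos [463.5 376.1  15.5] yaw 10.0 tilt z [ 0.001  0.    -1.   ] F [-0.9 -0.5 -1.2] open 59.6 grip 20.0
turn 0.0 then shift [-0.5 -1.3  1.7] (unturned [-0.5 -1.3  1.7] ) dist 2.3
```

Request:
play_rows --deltas '[-0.5, -1, 1.5, 0, 50, 0, 0, 1, 0, 50, 0, 0, 0, 0, 50, 0, 0, 0, 0, 50, 0, 0, 0, 0, 64, 0, 0, 0, 0, 72, 0, 0, 0, 0, 75, 0, 0, 0, 0, 75]'

```text
t: 27.67
tool_pos: [0.4624, 0.3752, 0.0126]
orientation: [2.019, 2.407, 0.0]
force: [0.3, -0.2, 0.0]
opening: 0.0745
gripper_force: 0.0
```

Request:
play_rows --deltas '[0, 0, -10, 0, 75, 0, 0, -30, 0, 75, 0, 0, -35, 0, 65, 0, 0, -35, 0, 65, 0, 0, -30, 0, 65, 0, 0, -10, 0, 65, 0, 0, 0, 0, 65]'

```text
t: 28.25
tool_pos: [0.4645, 0.3767, 0.1676]
orientation: [2.017, 2.405, 0.012]
force: [-0.1, -0.2, 0.3]
opening: 0.0651
gripper_force: 0.0
```

```bash
python3 - <<'E'
from m import *
c=cam('top');im=c['pixels']
blob(c,'brush',410,180,460,260,lambda a:(a[...,2]-a[...,0]>60)&(V(a)>0),.049)
F=np.array([cv2.resize(im[y:y+h,x:x+w],None,fx=5,fy=5,interpolation=cv2.INTER_CUBIC) for x,y,w,h in[(410,180,50,70),(360,125,60,70),(205,185,50,70)]],dtype=object)
cv2.imwrite('pics/t7.png',np.hstack(list(F)))
E
python3 go.py 457.5 -260 130 85
```

```text
brush 3501 mean [ 447.7 -242. ] rect [ 448.7 -241.3] [149.1 239.6] 88.2 pca 177.0 circ 449 -241 141
t 28.3 pos [463.3 375.9 164.5] yaw 10.0 tilt z [ 0.003  0.002 -1.   ] F [ 0.4 -0.1 -0.2] open 64.8 grip 0.0
turn -75.0 then shift [ -49.7 -634.    32.3] (unturned [-625.2 -116.5   33.2] ) dist 636.8Traceback (most recent call last):
  File "<stdin>", line 4, in <module>
ValueError: could not broadcast input array from shape (350,250,3) into shape (350,)
```

Request:
play_rows --deltas '[0, 0, 0, -6.9, 65, 0, 0, 0, -6.9, 65, 0, 0, 0, -6.9, 65, 0, 0, 0, -6.8, 65, 0, 0, 0, -6.8, 65, 0, 0, 0, -6.8, 65, 0, 0, 0, -6.8, 65, 0, 0, 0, -6.8, 65, 0, 0, 0, -6.8, 65, 0, 0, 0, -6.8, 65]'

```text
t: 29.13
tool_pos: [0.4609, 0.3742, 0.1593]
orientation: [-0.31, -3.122, 0.005]
force: [-0.1, -0.1, -0.5]
opening: 0.065
gripper_force: 0.0
```

Request:
play_rows --deltas '[0, 0, 0, -6.7, 65, -3, -35, 0, 0, 65, -3, -35, 0, 0, 65, -3, -35, 0, 0, 65, -3, -35, 0, 0, 65, -3, -35, 0, 0, 65, -3, -35, 0, 0, 65, -3, -35, 0, 0, 65, -3, -35, 0, 0, 65, -3, -35, 0, 0, 65]'

```text
t: 29.97
tool_pos: [0.46, 0.0574, 0.1599]
orientation: [-0.136, -3.134, 0.0]
force: [0.4, -0.0, -0.9]
opening: 0.0653
gripper_force: 0.0
```

Request:
play_rows --deltas '[-3, -35, 0, 0, 65, -3, -35, 0, 0, 65, -3, -35, 0, 0, 65, -3, -35, 0, 0, 65, -3, -35, 0, 0, 65, -3, -35, 0, 0, 65, -3, -35, 0, 0, 65, -3, -35, 0, 0, 65, 0, 0, 10, 0, 65, 0, 0, 10, 0, 65]'

```text
t: 30.8
tool_pos: [0.4603, -0.223, 0.1401]
orientation: [-0.141, -3.136, -0.002]
force: [-0.8, 1.1, -0.7]
opening: 0.0646
gripper_force: 0.0
```

```bash
python3 - <<'E'
from m import *
c=cam('top');im=c['pixels']
F=[cv2.resize(im[y:y+h,x:x+w],None,fx=5,fy=5,interpolation=cv2.INTER_CUBIC) for x,y,w,h in[(260,135,50,70),(360,125,50,70),(205,185,50,70)]]
cv2.imwrite('pics/t7.png',np.hstack(F))
E
python3 go.py 459.4 -260.4 70 85
```

```text
t 30.85 pos [ 459.1 -220.9  137.4] yaw 84.9 tilt z [-0.006  0.004 -1.   ] F [-0.2  0.7 -1.3] open 65.1 grip 0.0
turn -0.1 then shift [ -4.1 -39.6  67.2] (unturned [ -4.2 -39.6  67.2] ) dist 78.1
```

View pics/t7.png

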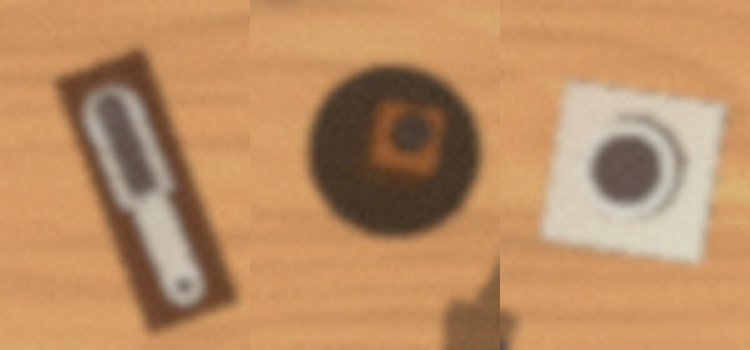

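The horn is on the board, the bottle stands upright on the mat with its cap at (392,151), and the tin is on the tile at (330,219) once parallax is allowed for. Continue with the brush.

Request:
play_rows --deltas '[-2, -20, 15, 0, 65, -2, -19, 20, 0, 65, 0, 0, 20, 0, 65, 0, 0, 12, 0, 65, 0, 0, 0, 0, 65, 0, 0, 0, 0, 65]'

```text
t: 31.35
tool_pos: [0.4614, -0.2591, 0.0743]
orientation: [-0.134, -3.136, -0.003]
force: [0.1, -0.7, 0.1]
opening: 0.0648
gripper_force: 0.0
```

```bash
python3 go.py 459.4 -260.4 22.2 85; python3 - <<'E'
from m import *
c=cam('top')
P=lambda X,Y,ox,u,v,z:print(ray(c,X+(u-ox+.5)/5-.5,Y+(v+.5)/5-.5,z))
P(360,125,250,410,132,.088);P(360,125,250,408,138,.066);P(205,185,500,626,170,.03)
P(260,135,0,149.5,195.5,.016)
E
```

```text
t 31.35 pos [ 461.4 -259.1   74.3] yaw 85.1 tilt z [-0.003  0.002 -1.   ] F [ 0.1 -0.7  0.1] open 64.8 grip 0.0
turn 0.1 then shift [ 1.7 -1.5 52.1] (unturned [ 1.7 -1.5 52.1] ) dist 52.2
[ 0.65132897 -0.11017292]
[ 0.65143598 -0.11278797]
[0.46235466 0.37635432]
[0.59772533 0.19468955]
```

All three placed things are within a few mm of their homes.

Request:
play_rows --deltas '[1.5, -1.5, 15, 0, 65, 0, 0, 20, 0, 65, 0, 0, 15, 0, 65, 0, 0, 2, 0, 65, 0, 0, 0, 0, 65, 0, 0, 0, 0, 30, 0, 0, 0, 0, 30, 0, 0, 0, 0, 30, 0, 0, 0, 0, 30, 0, 0, 0, 0, 30]' --newtons 25

```text
t: 32.23
tool_pos: [0.4614, -0.2628, 0.0249]
orientation: [0.136, 3.137, -0.001]
force: [-1.1, 3.2, 6.4]
opening: 0.0435
gripper_force: 24.9
```

Request:
play_rows --deltas '[0, 0, 0, 0, 30, 0, 0, 0, 0, 30, 0, 0, -10, 0, 30, 0, 0, -25, 0, 30, 0, 0, -30, 0, 30, 0, 0, -20, 0, 30, 0, 0, -5, 0, 30, 0, 0, 0, 0, 30]'

```text
t: 32.9
tool_pos: [0.4618, -0.2635, 0.1159]
orientation: [0.136, 3.135, -0.004]
force: [-0.4, -0.3, -2.5]
opening: 0.0441
gripper_force: 24.9
```

```bash
python3 go.py 442.3 40.8 60 100
```

```text
t 32.9 pos [ 461.8 -263.5  115.9] yaw 85.0 tilt z [ 0.003 -0.002 -1.   ] F [-0.4 -0.3 -2.5] open 44.1 grip 24.9
turn -15.0 then shift [-33.5 303.2  55.4] (unturned [ 46.  301.6  55.1] ) dist 310.0
```

Request:
play_rows --deltas '[0, 0, 0, -5, 30, 0, 0, 0, -5, 30, 0, 0, 0, -5, 30, -2, 18, 0, 0, 30, -4, 34, 0, 0, 30, -4, 36, 0, 0, 30, -4, 36, 0, 0, 30, -4, 36, 0, 0, 30, -4, 36, 0, 0, 30, -4, 36, 0, 0, 30]'

```text
t: 33.73
tool_pos: [0.4439, -0.0278, 0.1115]
orientation: [0.274, -3.127, -0.001]
force: [1.3, 0.7, -1.9]
opening: 0.0439
gripper_force: 24.9
```

Request:
play_rows --deltas '[-4, 36, 0, 0, 30, -4, 24, 0, 0, 30, -2, 10, 10, 0, 30, 0, 0, 20, 0, 30, 0, 0, 20, 0, 30, 0, 0, 0, 0, 30, 0, 0, 0, 0, 30, 0, 0, 0, 0, 30]'

```text
t: 34.4
tool_pos: [0.4432, 0.0406, 0.0634]
orientation: [0.273, -3.129, 0.0]
force: [0.1, -0.3, -2.5]
opening: 0.0443
gripper_force: 24.9
```

```bash
python3 go.py 444.8 41.2 30 100
```

```text
t 34.4 pos [443.2  40.6  63.4] yaw 100.0 tilt z [-0.001 -0.    -1.   ] F [ 0.1 -0.3 -2.5] open 44.3 grip 24.9
turn -0.0 then shift [-1.7  0.3 33.4] (unturned [-1.7  0.3 33.4] ) dist 33.5
```

Request:
play_rows --deltas '[-1.5, 0, 10, 0, 30, 0, 0, 14, 0, 30, 0, 0, 9, 0, 30, 0, 0, 2, 0, 30, 0, 0, 1, 0, 30, 0, 0, 0, 0, 30, 0, 0, 0, 0, 30]'

```text
t: 34.98
tool_pos: [0.4453, 0.0412, 0.0279]
orientation: [-0.274, 3.129, -0.0]
force: [0.3, 0.2, -1.5]
opening: 0.0441
gripper_force: 24.9
```

```bash
python3 go.py 444.8 41.2 27 100
```

```text
t 34.98 pos [445.3  41.2  27.9] yaw 100.0 tilt z [ 0.001 -0.    -1.   ] F [ 0.3  0.2 -1.5] open 44.1 grip 24.9
turn 0.0 then shift [0.5 0.1 0.9] (unturned [0.5 0.1 0.9] ) dist 1.1
```

Request:
play_rows --deltas '[0, 0, 1, 0, 30, 0, 0, 1, 0, 30, 0, 0, 0, 0, 30, 0, 0, 0, 0, 46, 0, 0, 0, 0, 52, 0, 0, 0, 0, 60, 0, 0, 0, 0, 60, 0, 0, -10, 0, 60, 0, 0, -30, 0, 60, 0, 0, -30, 0, 60]'

```text
t: 35.82
tool_pos: [0.4432, 0.0414, 0.0955]
orientation: [0.274, -3.126, -0.001]
force: [0.8, -0.3, -0.3]
opening: 0.0598
gripper_force: 0.0
```

Request:
play_rows --deltas '[0, 0, -35, 0, 60, 0, 0, -35, 0, 60, 0, 0, -20, 0, 60, 0, -30, 0, 0, 60, 0, -35, 0, 0, 60, 0, -35, 0, 0, 60, 0, -35, 0, 0, 60, 0, -35, 0, 0, 60, 0, 0, 0, 0, 60, 0, 0, 0, 0, 60]'

```text
t: 36.65
tool_pos: [0.4744, -0.1277, 0.1861]
orientation: [0.269, -3.13, -0.0]
force: [-0.4, 0.5, -0.6]
opening: 0.0602
gripper_force: 0.0
```

```bash
python3 - <<'E'
from m import *
c=cam('top');im=c['pixels'];t=cv2.resize(im[125:265,200:420],None,fx=3.5,fy=3.5,interpolation=cv2.INTER_CUBIC)
cv2.imwrite('pics/t9.png',t);cv2.imwrite('pics/s9.png',cam('side')['pixels'][100:300,150:500])
E
```

```text
(no output)
```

View pics/t9.png

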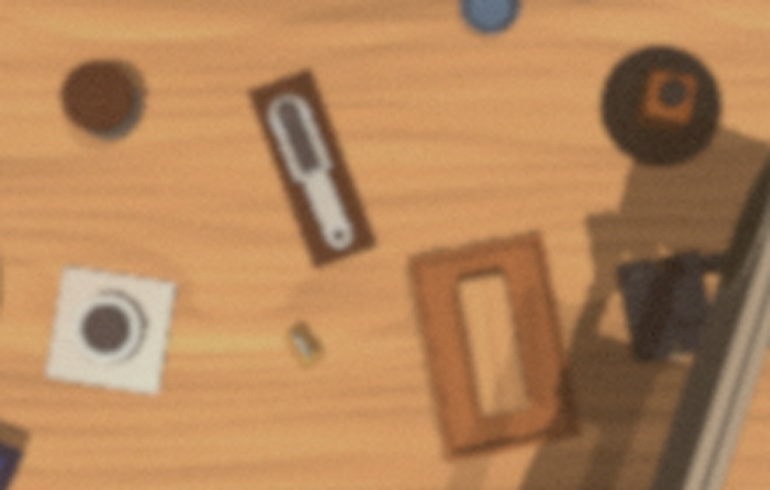

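View pics/s9.png

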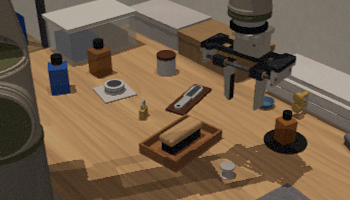

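The final views show the brush centred lengthwise in the box at (340,223), the horn on the board, the tin mid-tile and the bottle upright mid-mat. Nothing is touching the robot, so I'm handing in.

```bash
python3 -c "
from plant import robot
print(robot.close_job())"
```

```text
the job is handed in; nothing more can be done
None
```

All four shoe-care things are in their places and the job was handed in at about 37 s. The bottle never tipped, and the horn's middle sits about 5 mm off the board's centre lengthwise, a deliberate split between its balance point and its mid-length.

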